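Put the paint markers back in their tray after the signing session

ROBOT

A 6-joint arm with a two-finger parallel gripper is mounted at the origin on the work surface. World frame = base frame: x ahead of the robot, y to its left, z up, the work surface at z = 0. Lengths are in mm, angles in rad, forces in N, time in s.
With the tool pointing down it reaches from about 325 to 900 mm from the base axis. Payload 6.1 kg.
Tool frame: the origin (TCP) lies on the centre line of the jaws, within the pads' length; the fingertips stand 22 mm ahead of it and the grasp point (between the pads) lies 3 mm ahead of it; x points along the fingers, z is the direction in which the jaws open and shut, and the axes are right-handed (so a half turn about x gives the same grasp; the last joint's range is limited). The gripper opens to 85 mm and grips with 20 to 120 N. Pads are 22 mm wide; open, the fingers measure 114 mm over their backs; the gripper's body (76 mm by 85 mm) begins 54 mm behind the grasp point. The pads swing forward as they close: fully open they stand 13 mm farther back than shut.
Start: joints at [-1.318, 0.22, 1.526, -0, 1.395, -0.126], TCP at [231.121, -580.688, 253.3] pointing down, gripper open.
Joint ranges: [-2.98, 2.98], [-0.91, 2.08], [0.09, 2.57], [-1.24, 4.39], [0.2, 2.65], [-2.68, 2.68]. Speed limits (rad/s): [2.57, 2.57, 3.01, 3.14, 3.14, 3.14].

INTERFACE

Orientations are given as a rotation vector (axis times angle).
In Python, from station import env gives the robot as it stands.
- The arm moves only by the shell command python3 -m jog 'ROWS' [FORCE]. ROWS is JSON, a list that holds one entry, the list of rows, each a list of 5 numbers: the closure, from 0 (fully open) to 1 (shut), then the shift along the tool's x, y, z in mm, then the turn about the tool's x in degrees. A call has 1 to 12 rows; each row is the pose to reach, as a shift and turn from the pose measured when the call began, along the tool's axes at that moment; what a row does not reach only later rows make up. A row lasts 1/8 s, in which the tool goes at most 62.5 mm and 10.7 degrees, less where a joint would pass 70% of its speed; a pose out of reach is approached as far as the arm can. A call with a gripper value outside its range is refused whole. The fingers move at their own pace and stop on an object; FORCE is the grip in N (left out, the last holds). Time passes only in rows, so rows that repeat a pose let the fingers close. It gives the time, the measured TCP pose, the force and the opening at its end, in the units of the state.
- env.get_state(): the state, without advancing time (a new reading comes with each control period).
- env.snapshot(name): name is "side" or "top" or "wrist"; returns the picture (384x512x3 uint8, red, green, blue); there is no depth.
- env.camera_params(name): a dict with "fov_y" (degrees; the focal length in pixels is half the picture's height over the tangent of half this angle, whatever the lens; pixels are square), "cx", "cy" (the principal point, pixels), "D" ([k1, k2, p1, p2, k3] as OpenCV has them; the pictures are not rectified), "R" (3x3) and "t" (3): a world point X has camera coordinates R X + t; the wrist camera has in their place "tool_from_camera" (4x4, takes a point from camera to tool coordinates, whose origin is the TCP and whose axes are the tool frame's). Camera axes: x right, y down, z forward; pixel columns grow to the right and rows downward; lengths in mm; the calibration is good to about 2 mm. A picture is of the moment at which its call begins: read the wrist's pose just before it. camera_params takes no time and is no camera call.
- env.finish_job(): hands the job in, once; it reports no verdict.
The state is a dict: "time": time; "qpos": joint angles; "qd": joint speeds; "tau": joint torques, N m; "tcp_pos": TCP position; "eef_rot": TCP orientation; "ft_force": force on the tool from outside, world axes, zero at the start; "wrist_torque": the same for the moment, N m; "gripper_width": opening from 0.0 (shut) to 1.0 (fully open).
Only numpy, scipy, OpenCV 4.12 (cv2) and the standard library are available. Lean on these libraries where they do the work, as an engineer would, in place of code of your own. Each camera call takes 0.05 s, during which the arm holds its last target. There are 200 camera calls.

TASK

Signing is over: put the four white-barrelled paint markers back into the aluminium tray, each lying flat and centred in the lane whose tag has the colour of its cap (the cap may point either way). The two black-barrelled pens with similar caps do not belong there: leave them where they lie.

Things in the scene. Friction and masses are not known exactly. Their poses are not given: they have to be found in the camera images.
- marker_pink_center (a point): Paint marker with a WHITE barrel, pink cap and tail, loose, lying on a grey panel 3 mm thick: 120 mm long, 18 mm thick, 30 g. Point: its centre, on its axis, 9 mm above what it lies on. x axis: along it, towards the cap. Barrel (round, 17 mm) from x = -52 to +20 mm, square cap (18 x 18 mm) from +20 to +60 mm, square tail from -60 to -52 mm; it does not roll by itself.
- marker_yellow_center (a point): Paint marker with a WHITE barrel, yellow cap and tail, loose, lying on a grey panel 3 mm thick: 120 mm long, 18 mm thick, 30 g. Point: its centre, on its axis, 9 mm above what it lies on. x axis: along it, towards the cap. Barrel (round, 17 mm) from x = -52 to +20 mm, square cap (18 x 18 mm) from +20 to +60 mm, square tail from -60 to -52 mm; it does not roll by itself.
- marker_blue_center (a point): Paint marker with a WHITE barrel, blue cap and tail, loose, lying on a grey panel 3 mm thick: 120 mm long, 18 mm thick, 30 g. Point: its centre, on its axis, 9 mm above what it lies on. x axis: along it, towards the cap. Barrel (round, 17 mm) from x = -52 to +20 mm, square cap (18 x 18 mm) from +20 to +60 mm, square tail from -60 to -52 mm; it does not roll by itself.
- marker_green_center (a point): Paint marker with a WHITE barrel, green cap and tail, loose, lying on a grey panel 3 mm thick: 120 mm long, 18 mm thick, 30 g. Point: its centre, on its axis, 9 mm above what it lies on. x axis: along it, towards the cap. Barrel (round, 17 mm) from x = -52 to +20 mm, square cap (18 x 18 mm) from +20 to +60 mm, square tail from -60 to -52 mm; it does not roll by itself.
- blackpen_pink_center (a point): Look-alike: pen of the same shape and size (120 x 18 mm) with a BLACK barrel and a pink cap and tail, loose, lying among the markers. It does not belong in the tray. The point is its centre, x axis towards the cap, 9 mm above what it lies on.
- blackpen_yellow_center (a point): Look-alike: pen of the same shape and size (120 x 18 mm) with a BLACK barrel and a yellow cap and tail, loose, lying among the markers. It does not belong in the tray. The point is its centre, x axis towards the cap, 9 mm above what it lies on.
- lane_pink: Fixed dark grey lane with a pink tag at its +x end, one of 4 side by side (60 mm apart, order varies) in an aluminium tray (walls 12 mm above lane floors). Origin: on the floor where a marker's middle belongs; x along the lane to the tag, z up. Floor x -65..66, y -27..27 mm; tag 22 mm long, 3 mm high. Fences 10 mm high, 38 mm apart, only at |x| 38..58 mm. A resting marker's axis is 9 mm up.
- lane_yellow: Fixed dark grey lane with a yellow tag at its +x end, one of 4 side by side (60 mm apart, order varies) in an aluminium tray (walls 12 mm above lane floors). Origin: on the floor where a marker's middle belongs; x along the lane to the tag, z up. Floor x -65..66, y -27..27 mm; tag 22 mm long, 3 mm high. Fences 10 mm high, 38 mm apart, only at |x| 38..58 mm. A resting marker's axis is 9 mm up.
- lane_blue: Fixed dark grey lane with a blue tag at its +x end, one of 4 side by side (60 mm apart, order varies) in an aluminium tray (walls 12 mm above lane floors). Origin: on the floor where a marker's middle belongs; x along the lane to the tag, z up. Floor x -65..66, y -27..27 mm; tag 22 mm long, 3 mm high. Fences 10 mm high, 38 mm apart, only at |x| 38..58 mm. A resting marker's axis is 9 mm up.
- lane_green: Fixed dark grey lane with a green tag at its +x end, one of 4 side by side (60 mm apart, order varies) in an aluminium tray (walls 12 mm above lane floors). Origin: on the floor where a marker's middle belongs; x along the lane to the tag, z up. Floor x -65..66, y -27..27 mm; tag 22 mm long, 3 mm high. Fences 10 mm high, 38 mm apart, only at |x| 38..58 mm. A resting marker's axis is 9 mm up.
Mind the look-alikes: they are no part of the job. Leave any red look-alike of the part that bears marker_yellow_center alone.

How it is judged (in metres and radians):
At the end, for the whole second after the job is handed in: Each white marker lies flat, at rest in the lane of its cap's colour: centre within 15 mm lengthwise and 12 mm sideways of the lane's middle, along it within 0.25 rad (either way round); both black-barrelled pens within 15 mm of where they began (x of marker_pink_center in the frame of lane_pink between -0.015 and 0.015 m and y of marker_pink_center in the frame of lane_pink between -0.012 and 0.012 m and z of marker_pink_center in the frame of lane_pink between 0.004 and 0.015 m and angle between the x axis of marker_pink_center and the x axis of lane_pink, either way round below 0.25 rad and linear speed of each of marker_pink, marker_yellow, marker_blue, marker_green below 0.02 m/s and x of marker_yellow_center in the frame of lane_yellow between -0.015 and 0.015 m and y of marker_yellow_center in the frame of lane_yellow between -0.012 and 0.012 m and z of marker_yellow_center in the frame of lane_yellow between 0.004 and 0.015 m and angle between the x axis of marker_yellow_center and the x axis of lane_yellow, either way round below 0.25 rad and x of marker_blue_center in the frame of lane_blue between -0.015 and 0.015 m and y of marker_blue_center in the frame of lane_blue between -0.012 and 0.012 m and z of marker_blue_center in the frame of lane_blue between 0.004 and 0.015 m and angle between the x axis of marker_blue_center and the x axis of lane_blue, either way round below 0.25 rad and x of marker_green_center in the frame of lane_green between -0.015 and 0.015 m and y of marker_green_center in the frame of lane_green between -0.012 and 0.012 m and z of marker_green_center in the frame of lane_green between 0.004 and 0.015 m and angle between the x axis of marker_green_center and the x axis of lane_green, either way round below 0.25 rad and distance of each of blackpen_pink_center, blackpen_yellow_center from where it was at the start of the episode below 0.015 m); the robot touches nothing.
It fails at once if the black-barrelled pen with the pink cap is moved by more than 15 mm (distance of blackpen_pink_center from where it was at the start of the episode above 0.015 m).
It fails at once if the black-barrelled pen with the yellow cap is moved by more than 15 mm (distance of blackpen_yellow_center from where it was at the start of the episode above 0.015 m).
It also fails if it takes over 120 s, if anything falls off the work surface, if the arm or the gripper's body presses on something with over 40 N, if the wrist force passes 120 N, or if a joint passes its speed limit or range.

## Working session

There is one attempt and no reset: what is moved stays moved. The work goes in short steps, Python scripts to look and compute and a shell command to move; the robot and the scene stay as the last step left them, time stands still between calls to the robot, and variables do not carry over. Pictures are saved under pics/ and viewed, on a budget of 14 in all, crops included, one or two more only if the job needs it, and the job is handed in when it is done.

```bash
ls; mkdir -p pics
python3 - <<'E'
from station import env
import cv2
s=env.get_state();print(s)
for n in("top","side"):
    im=env.snapshot(n);cv2.imwrite(f"pics/{n}0.png",im[:,:,::-1]);p=env.camera_params(n);print(n,p)
print(env.camera_params("wrist"))
E
```

```text
pics
{'time': 0.0, 'qpos': array([-1.31807031e+00,  2.21248405e-01,  1.52761110e+00,  2.84667613e-05,
        1.39471097e+00, -1.26128309e-01]), 'qd': array([-0.00260165, -0.00076803,  0.00053618, -0.00134854,  0.00156012,
       -0.00076795]), 'tau': array([ 1.28017135e-03, -4.96894777e+01, -3.89390945e+01, -6.06998356e-05,
        1.11117118e-02,  2.77784255e-05]), 'tcp_pos': array([ 231.00579341, -580.13323049,  252.18541301]), 'eef_rot': array([ 0.9270549 ,  1.36644341, -0.92486372]), 'ft_force': array([ 0.1652487 , -1.07004575, -0.36931459]), 'wrist_torque': array([-0.00172157,  0.00063723, -0.049761  ]), 'gripper_width': 0.9993548673440843}
top {'fov_y': 45.949870081894495, 'cx': 259.0666164051142, 'cy': 196.87687690542327, 'D': array([0.00090104, 0.        , 0.        , 0.        , 0.        ]), 'R': array([[ 0.00626434, -0.9997563 ,  0.02116834],
       [-0.98694904, -0.00958767, -0.16074724],
       [ 0.16091102, -0.0198851 , -0.98676858]]), 't': array([-115.37570509,  448.2080107 , 1216.5533911 ])}
side {'fov_y': 55.887840451689264, 'cx': 251.330066604286, 'cy': 192.39009038513166, 'D': array([0.02557929, 0.        , 0.        , 0.        , 0.        ]), 'R': array([[-8.29120698e-01, -5.59069515e-01, -3.81251014e-04],
       [-2.82797407e-01,  4.19987043e-01, -8.62343615e-01],
       [ 4.82270147e-01, -7.14879123e-01, -5.06323360e-01]]), 't': array([345.61035938, 226.80358934, 943.61197271])}
{'fov_y': 69.58922524617093, 'cx': 257.3098878967379, 'cy': 192.5728758257646, 'D': array([-0.04715311,  0.        ,  0.        ,  0.        ,  0.        ]), 'tool_from_camera': array([[-6.45190072e-04, -2.90443106e-01,  9.56892045e-01,
        -1.19649429e+02],
       [-6.06417848e-05, -9.56892231e-01, -2.90443203e-01,
         7.33733193e+01],
       [ 9.99999790e-01, -2.45418713e-04,  5.99764379e-04,
         1.16252988e+00],
       [ 0.00000000e+00,  0.00000000e+00,  0.00000000e+00,
         1.00000000e+00]])}
```

View pics/top0.png

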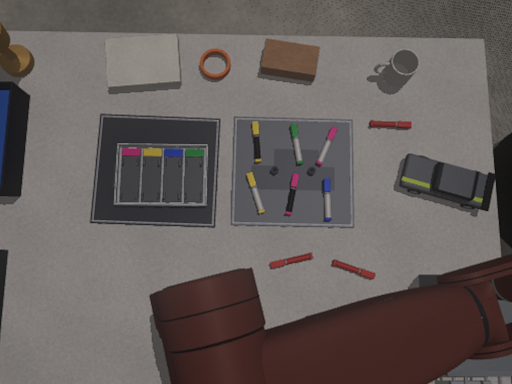

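View pics/side0.png

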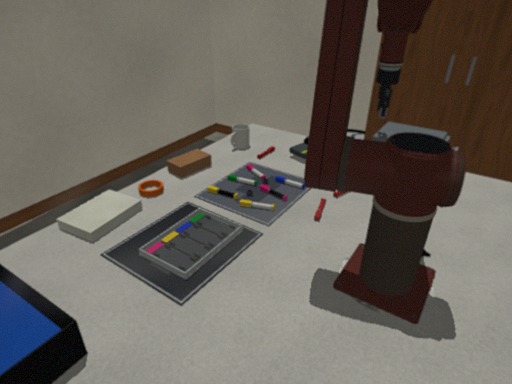

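The top view shows the tray at left, px (118–207, 145–205), with lanes pink, yellow, blue and green from left to right. On the panel at right, the white markers are pink (327,146), green (296,145), blue (328,199) and yellow (256,193). The black pens are at (257,142) with the yellow cap and (292,194) with the pink cap.

```bash
cat > h.py <<'E'
import numpy as np, cv2
from scipy.spatial.transform import Rotation as Ro
from station import env
HUE={'pink':(150,174),'yellow':(20,34),'blue':(108,130),'green':(45,80)}
def cam(n,s=None):
    p=env.camera_params(n); f=192/np.tan(np.radians(p['fov_y'])/2)
    K=np.array([[f,0,p['cx']],[0,f,p['cy']],[0,0,1.]])
    if n=='wrist':
        T=p['tool_from_camera']; Rt=Ro.from_rotvec(s['eef_rot']).as_matrix()
        Rwc=Rt@T[:3,:3]; c=Rt@T[:3,3]+s['tcp_pos']
    else: Rwc=p['R'].T; c=-Rwc@p['t']
    return K,p['D'],Rwc,c
def ray(C,uv):
    K,D,R,c=C
    q=cv2.undistortPoints(np.array(uv,float).reshape(-1,1,2),K,D)[:,0]
    return c,np.c_[q,np.ones(len(q))]@R.T
def plane(C,uv,z):
    c,d=ray(C,uv); return c+d*((z-c[2])/d[:,2])[:,None]
def blobs(im,amin=6):
    h=cv2.cvtColor(im,cv2.COLOR_RGB2HSV); out=[]
    for k,(a,b) in HUE.items():
        m=cv2.inRange(h,(a,110,50),(b,255,255))
        n,l,st,ce=cv2.connectedComponentsWithStats(m)
        for i in range(1,n):
            if st[i,4]>=amin: out.append((k,ce[i].round(1),int(st[i,4])))
    return out
E
python3 - <<'E'
from h import *
for n in('top','side'):
    im=cv2.imread(f'pics/{n}0.png')[:,:,::-1].copy();C=cam(n)
    for k,ce,a in blobs(im,3):
        if a<400: print(n,k,ce,a,plane(C,[ce],14)[0].round(0))
E
```

```text
top pink [331.7 132.6] 81 [ 644. -322.   14.]
top pink [130.9 151.7] 141 [580. 254.  14.]
top pink [318.4 162.9] 21 [ 553. -282.   14.]
top pink [294.3 179.8] 97 [ 503. -212.   14.]
top pink [288.  212.6] 22 [ 409. -194.   14.]
top yellow [255.  127.6] 89 [656. -99.  14.]
top yellow [152.1 151.8] 141 [580. 194.  14.]
top yellow [257.6 160. ] 22 [ 560. -107.   14.]
top yellow [250.8 178.7] 93 [505. -88.  14.]
top yellow [405.1 178.9] 15 [ 509. -530.   14.]
top yellow [411.7 180.9] 15 [ 503. -548.   14.]
top yellow [422.5 184.2] 26 [ 494. -579.   14.]
top yellow [261.  211.4] 20 [ 412. -118.   14.]
top blue [173.2 152.4] 144 [579. 134.  14.]
top blue [326.6 184.6] 92 [ 490. -304.   14.]
top blue [327.9 218.8] 18 [ 392. -306.   14.]
top green [293.8 129.8] 71 [ 651. -212.   14.]
top green [194.  152.8] 115 [579.  75.  14.]
top green [299.4 162.3] 12 [ 554. -227.   14.]
side pink [249.3 166.8] 37 [ 646. -325.   14.]
side pink [263.  176.9] 18 [ 553. -282.   14.]
side pink [264.1 187.6] 64 [ 504. -214.   14.]
side pink [284.2 197.3] 26 [ 409. -195.   14.]
side pink [154.6 247. ] 100 [581. 251.  14.]
side yellow [212.6 189.1] 63 [654. -99.  14.]
side yellow [235.1 195.4] 27 [ 560. -109.   14.]
side yellow [245.  202.6] 81 [503. -89.  14.]
side yellow [272.7 206.6] 15 [ 411. -120.   14.]
side yellow [169.9 236.3] 99 [581. 191.  14.]
side blue [279.7 179.1] 61 [ 490. -303.   14.]
side blue [303.1 185.6] 15 [ 392. -307.   14.]
side blue [183.7 226.7] 84 [580. 132.  14.]
side green [232.  177.6] 47 [ 649. -211.   14.]
side green [255.1 182.6] 14 [ 553. -227.   14.]
side green [196.5 217.6] 71 [581.  73.  14.]
```

```bash
cat >> h.py <<'E'
def go(x,y,z,ang):
    """tool shift/turn to reach world TCP with marker axis at ang (rad); jaws across"""
    s=env.get_state(); R=Ro.from_rotvec(s['eef_rot']).as_matrix()
    d=R.T@(np.array([x,y,z])-s['tcp_pos'])
    # tool y along marker axis (mod pi); turn about tool x, which points down
    a=np.array([np.cos(ang),np.sin(ang),0]); t=R.T@a
    th=np.degrees(np.arctan2(t[2],t[1])); th=(th+90)%180-90
    print('shift',d.round(1),'turn',round(th,1),'alt',round(th-np.sign(th)*180,1),'q6',s['qpos'][5].round(2),'q1',s['qpos'][0].round(2),'t',s['time'],'tcp',s['tcp_pos'].round(1),'xaxis',R[:,0].round(3))
E
python3 - <<'E'
from h import *
go(480,165,300,0)
t=cam('top');sd=cam('side')
for k,a,b in(('pink',[130.9,151.7],[154.6,247]),('yel',[152.1,151.8],[169.9,236.3]),('blue',[173.2,152.4],[183.7,226.7]),('green',[194,152.8],[196.5,217.6]),
 ('mk',[250.8,178.7],[245,202.6]),('mkb',[326.6,184.6],[279.7,179.1])):
    c1,d1=ray(t,[a]);c2,d2=ray(sd,[b]);A=np.c_[d1[0],-d2[0]];l=np.linalg.lstsq(A,c2-c1,rcond=None)[0]
    p,q=c1+l[0]*d1[0],c2+l[1]*d2[0];print(k,p.round(1),q.round(1))
E
```

```text
shift [ -46.5  506.9 -600.4] turn 21.7 alt -158.3 q6 -0.13 q1 -1.32 t 0.1 tcp [ 231.  -580.2  252.3] xaxis [-0.     0.002 -1.   ]
pink [579.3 253.3  16.2] [578.7 252.9  16. ]
yel [579.7 193.3  16.2] [578.7 192.6  15.8]
blue [578.9 133.6  15.3] [578.8 133.5  15.3]
green [578.3  74.3  15.7] [578.6  74.5  15.8]
mk [505.  -88.5  14.1] [503.3 -89.4  13.8]
mkb [ 490.3 -304.2   13.2] [ 490.5 -304.2   13.2]
```

```bash
python3 -m jog '[[[0.5,-46,40,-48,2],[0.5,-46,81,-96,4],[0.5,-46,122,-144,6],[0.5,-46,162,-192,7],[0.5,-46,203,-240,9],[0.5,-46,243,-288,11],[0.5,-46,284,-336,13],[0.5,-46,324,-384,14],[0.5,-46,365,-432,16],[0.5,-46,405,-480,18],[0.5,-46,446,-528,20],[0.5,-46,507,-600,22]]]' 30
python3 -c "
from h import *
go(480,165,300,0)"
```

```text
time: 1.6
tcp_pos: [465.0, 121.3, 299.3]
eef_rot: [1.215, 1.208, -1.213]
ft_force: [0.5, -0.1, 0.4]
gripper_width: 0.5
shift [ -0.7  14.7 -43.8] turn -0.3 alt 179.7 q6 1.67 q1 0.09 t 1.6 tcp [465.  121.3 299.3] xaxis [-0.     0.001 -1.   ]
```

```bash
python3 -m jog '[[[0.5,0,0,-44,0],[0.5,0,0,-44,0],[0.5,0,0,-44,0]]]'
python3 - <<'E'
from h import *
s=env.get_state();im=env.snapshot('wrist');np.save('w1.npy',np.r_[s['tcp_pos'],s['eef_rot']]);cv2.imwrite('pics/w1.png',im[:,:,::-1]);C=cam('wrist',s);print(C[3],s['tcp_pos'])
for k,ce,a in blobs(im,100): print(k,ce,a,plane(C,[ce],13)[0].round(1))
E
```

```text
time: 1.98
tcp_pos: [464.9, 165.0, 298.9]
eef_rot: [1.213, 1.208, -1.213]
ft_force: [-0.1, -0.8, -0.1]
gripper_width: 0.504
[538.91737646 163.22248441 418.45786621] [464.94992147 164.98421363 298.88680861]
pink [192.6  79.3] 641 [579.  252.1  13. ]
pink [504.5 137.8] 376 [ 499.9 -209.4   13. ]
yellow [454.1  21. ] 620 [ 654.9 -101.5   13. ]
yellow [235.9  79. ] 635 [578.7 192.4  13. ]
yellow [430. 135.] 467 [502.8 -90.8  13. ]
blue [279.9  78.7] 603 [578.8 132.   13. ]
green [323.5  78.5] 587 [579.1  71.9  13. ]
```

View pics/w1.png

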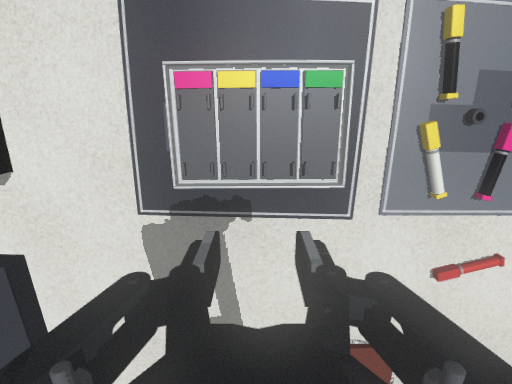

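The wrist view shows the tray with tags at (193,79), (236,79), (280,79) and (323,79). The dark floors span rows 88–180, with fences near rows 100 and 168.

Run:
```python
from h import *
w=np.load('w1.npy');C=cam('wrist',{'tcp_pos':w[:3],'eef_rot':w[3:]})
im=cv2.imread('pics/w1.png');g=cv2.cvtColor(im,cv2.COLOR_BGR2GRAY)
for c in(193,196,236,280,285,323): print(c,list(g[60:98:1,c]),list(g[168:192,c]))
print(list(g[140,165:350]))
for uv in([193,70.5],[193,88],[197,180],[280,70],[280,88],[280,180],[178,140],[213,140],[305,140],[339,140]): print(uv,plane(C,[uv],11)[0].round(1))
```

```text
193 [np.uint8(102), np.uint8(197), np.uint8(191), np.uint8(161), np.uint8(103), np.uint8(115), np.uint8(131), np.uint8(131), np.uint8(170), np.uint8(216), np.uint8(189), np.uint8(135), np.uint8(132), np.uint8(132), np.uint8(129), np.uint8(131), np.uint8(130), np.uint8(133), np.uint8(132), np.uint8(132), np.uint8(131), np.uint8(132), np.uint8(130), np.uint8(131), np.uint8(129), np.uint8(127), np.uint8(131), np.uint8(126), np.uint8(80), np.uint8(110), np.uint8(110), np.uint8(113), np.uint8(112), np.uint8(112), np.uint8(112), np.uint8(111), np.uint8(110), np.uint8(113)] [np.uint8(102), np.uint8(102), np.uint8(104), np.uint8(101), np.uint8(101), np.uint8(100), np.uint8(98), np.uint8(101), np.uint8(100), np.uint8(101), np.uint8(100), np.uint8(102), np.uint8(190), np.uint8(197), np.uint8(204), np.uint8(169), np.uint8(130), np.uint8(124), np.uint8(177), np.uint8(193), np.uint8(122), np.uint8(77), np.uint8(70), np.uint8(69)]
196 [np.uint8(107), np.uint8(200), np.uint8(191), np.uint8(157), np.uint8(104), np.uint8(113), np.uint8(132), np.uint8(130), np.uint8(175), np.uint8(217), np.uint8(189),
[... 6867 characters left out ...]
), np.uint8(113), np.uint8(114), np.uint8(115), np.uint8(114), np.uint8(113), np.uint8(118), np.uint8(114), np.uint8(117), np.uint8(116), np.uint8(115), np.uint8(117), np.uint8(116), np.uint8(117), np.uint8(119), np.uint8(146), np.uint8(207), np.uint8(168), np.uint8(130), np.uint8(118), np.uint8(110), np.uint8(106), np.uint8(109), np.uint8(178), np.uint8(207), np.uint8(162), np.uint8(101)]
[193, 70.5] [590.6 251.3  11. ]
[193, 88] [567.8 252.7  11. ]
[197, 180] [435.4 255.7  11. ]
[280, 70] [590.3 131.9  11. ]
[280, 88] [566.8 131.5  11. ]
[280, 180] [434.7 129.3  11. ]
[178, 140] [496.  279.6  11. ]
[213, 140] [495.5 228.2  11. ]
[305, 140] [494.8  93.8  11. ]
[339, 140] [494.8  43.8  11. ]
```

Floor length measures 132 mm against the nominal 131, so the tag lies beyond the floor. Lane origins are at x≈501.5, y≈252, 192.5, 132.5, 72.5. I'm going to yellow first.

```bash
python3 -c "
from h import *
go(465.5,-101.2,120,0.318)
go(465.5,-101.2,28,0.318)"
```

```text
shift [178.8   2.3 265.8] turn -18.6 alt 161.4 q6 1.76 q1 0.18 t 2.025 tcp [465.1 164.4 299.1] xaxis [-0.001  0.001 -1.   ]
shift [270.8   2.3 265.9] turn -18.6 alt 161.4 q6 1.76 q1 0.18 t 2.025 tcp [465.1 164.4 299.1] xaxis [-0.001  0.001 -1.   ]
```

```bash
python3 -m jog '[[[0.45,30,0,50,-4],[0.45,60,1,100,-8],[0.45,90,1,150,-12],[0.45,130,2,200,-16],[0.45,179,2,250,-18.6],[0.45,179,2,266,-18.6],[0.45,179,2,266,-18.6],[0.45,179,2,266,-18.6],[0.45,179,2,266,-18.6]]]'
python3 - <<'E'
from h import *
go(465.5,-101.2,28,0.318)
s=env.get_state();im=env.snapshot('wrist');cv2.imwrite('pics/w2.png',im[:,:,::-1]);C=cam('wrist',s)
for k,ce,a in blobs(im,60): print(k,ce,a,plane(C,[ce],18)[0].round(1))
E
```

```text
time: 3.15
tcp_pos: [465.7, -101.1, 120.7]
eef_rot: [0.972, 1.343, -0.971]
ft_force: [0.0, 0.2, 0.9]
gripper_width: 0.548
shift [92.7 -0.3  0.1] turn 0.0 alt -180.0 q6 0.87 q1 -0.38 t 3.15 tcp [ 465.7 -101.1  120.7] xaxis [ 0.001  0.    -1.   ]
pink [487.  169.6] 366 [ 552.4 -279.4   18. ]
pink [391.5 198.6] 1317 [ 502.7 -211.3   18. ]
yellow [304.1  93.3] 274 [ 558.3 -109.5   18. ]
yellow [258.3 153.3] 1104 [503.6 -90.8  18. ]
yellow [258.  259.7] 141 [ 411.5 -121.    18. ]
blue [470.  239.9] 1294 [ 489.9 -299.9   18. ]
green [96.4  4.1] 312 [570.5  54.4  18. ]
green [473.5  23. ] 1574 [ 646.9 -211.6   18. ]
green [438.6 149.5] 178 [ 553.6 -230.2   18. ]
```

View pics/w2.png

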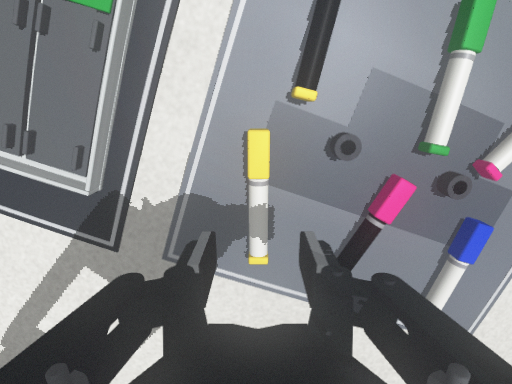

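The wrist view shows the yellow marker vertical at column 258, centred between the fingers (about 205–310).

```bash
python3 -m jog '[[[0.5,50,0,0,0],[0.5,92,0,0,0],[0.5,92,0,0,0],[0.5,92,0,0,0],[0.9,92,0,0,0],[0.9,92,0,0,0],[0.9,92,0,0,0],[0.9,92,0,0,0],[0.9,92,0,0,0],[0.9,92,0,0,0],[0.9,80,0,0,0],[0.9,30,0,0,0]]]' 30
python3 -c "
from h import *
go(501.5,192.5,110,0.005);go(501.5,192.5,40,0.005)"
```

```text
time: 4.7
tcp_pos: [463.3, -100.0, 89.5]
eef_rot: [0.971, 1.349, -0.973]
ft_force: [0.3, -0.2, 0.8]
gripper_width: 0.181
shift [ -19.9  127.9 -265.8] turn 18.0 alt -162.0 q6 0.87 q1 -0.38 t 4.7 tcp [ 463.3 -100.    89.5] xaxis [-0.005  0.003 -1.   ]
shift [  50.1  128.2 -265.5] turn 18.0 alt -162.0 q6 0.87 q1 -0.38 t 4.7 tcp [ 463.3 -100.    89.5] xaxis [-0.005  0.003 -1.   ]
```

```bash
python3 -m jog '[[[0.9,-20,21,-44,3],[0.9,-20,42,-88,6],[0.9,-20,64,-132,9],[0.9,-20,85,-176,12],[0.9,-20,107,-220,15],[0.9,-20,128,-266,18],[0.9,-20,128,-266,18],[0.9,-20,128,-266,18],[0.9,-20,128,-266,18]]]'
python3 - <<'E'
from h import *
go(501.5,192.5,40,0.005)
s=env.get_state();im=env.snapshot('wrist');cv2.imwrite('pics/w3.png',im[:,:,::-1]);C=cam('wrist',s)
for k,ce,a in blobs(im,60): print(k,ce,a,plane(C,[ce],13)[0].round(1), plane(C,[ce],95)[0].round(1))
E
```

```text
time: 5.82
tcp_pos: [501.5, 191.6, 110.3]
eef_rot: [1.206, 1.216, -1.209]
ft_force: [0.7, 0.0, 0.4]
gripper_width: 0.185
shift [70.3  0.4 -0.7] turn -0.1 alt 179.9 q6 1.78 q1 0.22 t 5.825 tcp [501.5 191.6 110.3] xaxis [-0.005  0.002 -1.   ]
pink [175.5 103.5] 2069 [579.  252.3  13. ] [577.8 228.8  95. ]
yellow [255.6 103.6] 2111 [578.9 191.9  13. ] [577.7 191.3  95. ]
yellow [257.5 182. ] 2939 [518.  190.3  13. ] [539.9 190.3  95. ]
blue [335.4 103.9] 2096 [579.1 131.9  13. ] [577.9 154.   95. ]
green [413.4 105.2] 1982 [579.1  71.9  13. ] [577.9 116.7  95. ]
```

View pics/w3.png

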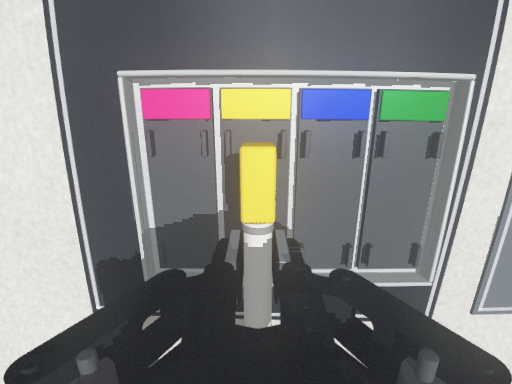

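The wrist view shows the cap at (258,182), straight along the yellow lane, whose tag is at (256,104). The marker is held level and centred on the lane. Lowering now.

```bash
python3 -m jog '[[[0.9,40,0.4,-0.7,0],[0.9,60,0.4,-0.7,0],[0.9,70,0.4,-0.7,0],[0.9,72,0.4,-0.7,0],[0.9,72,0.4,-0.7,0],[0.9,73,0.4,-0.7,0],[0.9,73,0.4,-0.7,0],[0.9,73,0.4,-0.7,0]]]'
```

```text
time: 6.88
tcp_pos: [502.3, 191.9, 39.2]
eef_rot: [1.207, 1.215, -1.209]
ft_force: [-6.6, -3.0, 12.4]
gripper_width: 0.181
```

```bash
python3 -m jog '[[[0.73,0,0,0,0],[0.73,0,0,0,0],[0.73,0,0,0,0],[0.73,-30,0,0,0],[0.73,-80,0,0,0],[0.6,-80,0,0,0],[0.5,-80,0,0,0]]]'
python3 - <<'E'
from h import *
s=env.get_state();im=env.snapshot('wrist');cv2.imwrite('pics/w4.png',im[:,:,::-1]);C=cam('wrist',s)
for k,ce,a in blobs(im,60): print(k,ce,a,plane(C,[ce],24)[0].round(1))
E
```

```text
time: 7.75
tcp_pos: [502.5, 191.7, 118.9]
eef_rot: [1.207, 1.215, -1.209]
ft_force: [-1.2, -0.2, -0.7]
gripper_width: 0.504
pink [178.7 105.1] 1932 [578.9 249.3  24. ]
yellow [255.6 105. ] 1941 [578.9 192.   24. ]
yellow [257.4 157.4] 1226 [539.6 190.5  24. ]
yellow [257.6 268.2] 161 [440.5 190.   24. ]
blue [332.4 105.4] 1940 [579.  134.8  24. ]
green [407.5 106.4] 1823 [579.1  77.6  24. ]
```

View pics/w4.png

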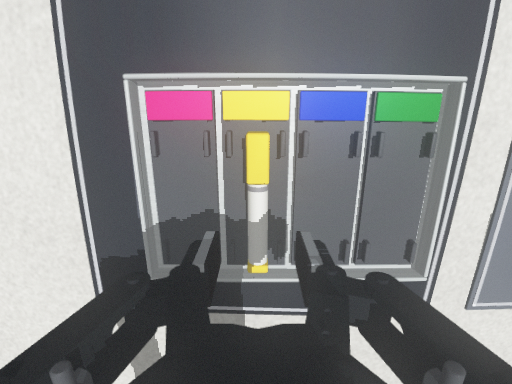

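The wrist view shows yellow released in its lane, cap (257,157), tail (258,268). I'll check flatness from the side and top once the arm is away. Next is green.

```bash
python3 -c "
from h import *
go(609.8,-218,120,0.16)"
```

```text
shift [ -3.3 106.8 409.9] turn -9.0 alt 171.0 q6 1.78 q1 0.22 t 7.8 tcp [501.8 191.6 118.1] xaxis [-0.006  0.002 -1.   ]
```

```bash
python3 -m jog '[[[0.5,-10,12,50,-1],[0.5,-10,25,100,-2],[0.5,-10,38,150,-3],[0.5,-10,50,200,-4],[0.5,-8,64,250,-6],[0.5,-6,78,300,-7],[0.5,-4,92,350,-8],[0.5,-3,107,400,-9],[0.5,-3,107,410,-9],[0.5,-3,107,410,-9],[0.5,-3,107,410,-9],[0.5,-3,107,410,-9]]]'
python3 - <<'E'
from h import *
go(609.8,-218,28,0.16)
s=env.get_state();im=env.snapshot('wrist');cv2.imwrite('pics/w5.png',im[:,:,::-1]);C=cam('wrist',s)
for k,ce,a in blobs(im,60): print(k,ce,a,plane(C,[ce],18)[0].round(1))
for n in('top','side'):
    im=env.snapshot(n);cv2.imwrite(f"pics/{n}1.png",im[:,:,::-1])
    for k,ce,a in blobs(im,3):
        if k=='yellow' and a<400: print(n,k,ce,a,plane(cam(n),[ce],24)[0].round(1))
a=[cv2.imread('pics/side1.png')[170:300,100:320],cv2.imread('pics/top1.png')[130:230,90:360]]
a=[cv2.resize(x,None,fx=2.4,fy=2.4,interpolation=2) for x in a]
w=max(x.shape[1] for x in a);cv2.imwrite('pics/c1.png',np.vstack([cv2.copyMakeBorder(x,0,0,0,w-x.shape[1],0) for x in a]))
E
```

```text
time: 9.3
tcp_pos: [609.9, -216.6, 119.5]
eef_rot: [1.088, 1.288, -1.092]
ft_force: [0.2, 0.6, 0.3]
gripper_width: 0.501
shift [91.5  0.2  1.7] turn 0.1 alt -179.9 q6 0.95 q1 -0.46 t 9.3 tcp [ 609.9 -216.6  119.5] xaxis [-0.006  0.002 -1.   ]
pink [385.4 181.9] 1323 [ 642.4 -320.6   18. ]
pink [236.8 299.7] 878 [ 506.6 -214.6   18. ]
yellow [124.8 123.8] 1494 [ 655.  -104.5   18. ]
yellow [131.7 233.9] 219 [ 559.9 -112.7   18. ]
green [261.1 153. ] 1037 [ 649.2 -214.3   18. ]
green [260.6 259.7] 143 [ 553.5 -229.9   18. ]
top yellow [252.8 122.9] 11 [666.6 -92.7  24. ]
top yellow [152.1 151.8] 141 [577.6 191.6  24. ]
top yellow [151.  164.3] 95 [541.4 193.1  24. ]
top yellow [405.9 178.9] 13 [ 507.  -528.4   24. ]
top yellow [415.5 182.1] 33 [ 498.1 -555.4   24. ]
top yellow [425.3 184.6] 14 [ 491.1 -583.    24. ]
top yellow [149.5 198.5] 26 [443.8 192.9  24. ]
top yellow [474.3 198. ] 3 [ 454.  -720.5   24. ]
side yellow [304.8 151.8] 4 [ 516.3 -566.    24. ]
side yellow [212.6 189.1] 63 [642.9 -86.   24. ]
side yellow [235.1 195.8] 27 [548.1 -93.4  24. ]
side yellow [174.2 237.4] 180 [556.  196.7  24. ]
side yellow [204.9 250.3] 31 [443.5 191.6  24. ]
```

View pics/c1.png

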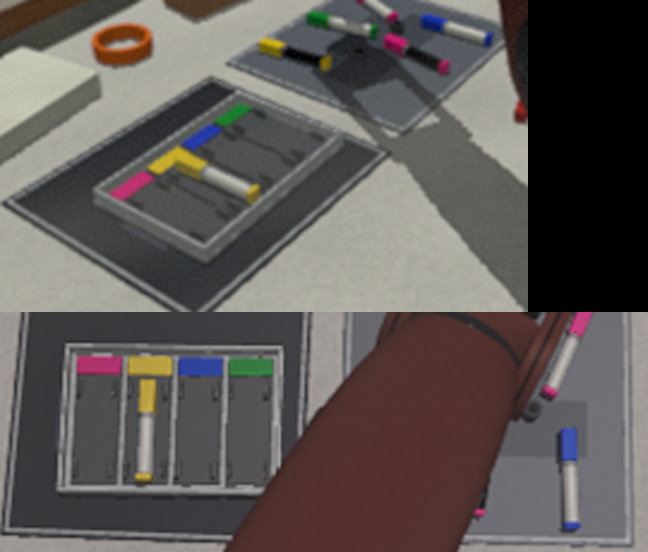

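View pics/w5.png

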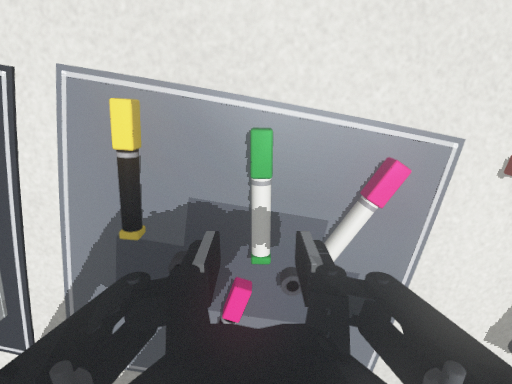

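The side and top crops show yellow flat inside its lane. Its tail triangulates at z≈24, which fits a floor at about 13. The wrist view shows green centred between the fingers, cap (261,153), tail (261,260). Picking.

```bash
python3 -m jog '[[[0.5,50,0,1.5,0],[0.5,91,0,1.5,0],[0.5,91,0,1.5,0],[0.5,91,0,1.5,0],[0.9,91,0,1.5,0],[0.9,91,0,1.5,0],[0.9,91,0,1.5,0],[0.9,91,0,1.5,0],[0.9,91,0,1.5,0],[0.9,60,0,1.5,0],[0.9,10,0,1.5,0],[0.9,10,0,1.5,0]]]' 30
python3 -c "
from h import *
go(501.5,72.5,110,0.005)"
```

```text
time: 10.95
tcp_pos: [613.5, -220.3, 115.4]
eef_rot: [1.089, 1.277, -1.089]
ft_force: [0.5, 0.0, -0.3]
gripper_width: 0.183
shift [   4.3  -63.6 -307. ] turn 8.9 alt -171.1 q6 0.94 q1 -0.47 t 10.95 tcp [ 613.5 -220.3  115.4] xaxis [ 0.003 -0.003 -1.   ]
```

```bash
python3 -m jog '[[[0.9,4,-10,-50,1.5],[0.9,4,-20,-100,3],[0.9,4,-30,-150,4.5],[0.9,4,-40,-200,6],[0.9,4,-50,-250,7.5],[0.9,4,-64,-300,9],[0.9,4,-64,-307,9],[0.9,4,-64,-307,9],[0.9,4,-64,-307,9],[0.9,4,-64,-307,9]]]'
python3 - <<'E'
from h import *
go(501.5,72.5,39,0.005)
s=env.get_state();im=env.snapshot('wrist');cv2.imwrite('pics/w6.png',im[:,:,::-1]);C=cam('wrist',s)
for k,ce,a in blobs(im,60): print(k,ce,a,plane(C,[ce],16)[0].round(1), plane(C,[ce],95)[0].round(1))
E
```

```text
time: 12.2
tcp_pos: [501.6, 71.4, 110.3]
eef_rot: [1.207, 1.206, -1.207]
ft_force: [0.6, -0.3, -0.3]
gripper_width: 0.175
shift [71.3 -0.3 -1.3] turn -0.1 alt 179.9 q6 1.56 q1 -0.01 t 12.2 tcp [501.6  71.4 110.3] xaxis [ 0.003 -0.003 -1.   ]
pink [ 27.1 107.3] 1644 [578.9 246.4  16. ] [577.5 181.6  95. ]
yellow [492.4  15.2] 1148 [643.8 -98.5  16. ] [618.4 -36.1  95. ]
yellow [ 97.  105.6] 1995 [579.  190.5  16. ] [577.6 146.3  95. ]
yellow [481.1 135. ] 338 [ 558.5 -107.    16. ] [564.6 -41.5  95. ]
yellow [100.2 158.9] 1740 [538.5 194.2  16. ] [552.  148.6  95. ]
yellow [119.1 271.1] 218 [437.  193.7  16. ] [487.9 148.3  95. ]
blue [174.6 104.7] 2091 [579.  131.4  16. ] [577.6 109.   95. ]
green [254.1 104.5] 2063 [579.   72.2  16. ] [577.6  71.6  95. ]
green [257.5 180.6] 2872 [520.8  69.6  16. ] [540.8  69.9  95. ]
```

```bash
python3 -m jog '[[[0.9,40,0,-2,0],[0.9,60,0,-2,0],[0.9,68,0,-2,0],[0.9,70,0,-2,0],[0.9,71,0,-2,0],[0.9,72,0,-2,0],[0.9,72,0,-2,0]]]'
```

```text
time: 13.12
tcp_pos: [502.4, 73.1, 40.2]
eef_rot: [1.207, 1.205, -1.206]
ft_force: [-5.1, -1.7, 10.2]
gripper_width: 0.182
```

```bash
python3 -m jog '[[[0.73,0,0,0,0],[0.73,0,0,0,0],[0.73,0,0,0,0],[0.73,-30,0,0,0],[0.73,-80,0,0,0],[0.6,-80,0,0,0],[0.5,-80,0,0,0]]]'
python3 - <<'E'
from h import *
go(449.2,-304,120,0.03)
s=env.get_state();im=env.snapshot('wrist');C=cam('wrist',s);cv2.imwrite('pics/w7.png',im[:,:,::-1])
for k,ce,a in blobs(im,60): print(k,ce,a,plane(C,[ce],24)[0].round(1))
E
```

```text
time: 14.0
tcp_pos: [501.9, 73.4, 119.9]
eef_rot: [1.207, 1.205, -1.206]
ft_force: [-0.6, -0.4, 0.3]
gripper_width: 0.499
shift [  0.9 -53.8 377.2] turn -1.6 alt 178.4 q6 1.56 q1 -0.01 t 14.0 tcp [501.9  73.4 119.9] xaxis [ 0.004 -0.003 -1.   ]
pink [ 35.  107.7] 1740 [578.8 243.3  24. ]
yellow [485.5  16.9] 1278 [643.4 -92.8  24. ]
yellow [106.2 106.2] 1847 [578.9 186.3  24. ]
yellow [474.4 134.7] 306 [ 559.  -100.7   24. ]
yellow [109.1 157.1] 1575 [540.  189.5  24. ]
yellow [125.9 265.9] 209 [441.9 189.4  24. ]
blue [180.7 105.4] 1935 [578.9 129.3  24. ]
green [256.6 105.4] 1841 [578.9  72.4  24. ]
green [257.4 155.2] 1163 [541.4  71.7  24. ]
green [257.6 266.6] 139 [442.   71.2  24. ]
```

Green is seated: cap (541,72), tail (442,71), centre about 500. Next is blue.

```bash
python3 -m jog '[[[0.5,-5,-7,50,0],[0.5,-5,-14,100,0],[0.5,-5,-21,150,0],[0.5,-5,-28,200,0],[0.5,-5,-35,250,-1],[0.5,-3,-42,300,-1],[0.5,0,-50,350,-1.6],[0.5,1,-54,377,-1.6],[0.5,1,-54,377,-1.6],[0.5,1,-54,377,-1.6],[0.5,1,-54,377,-1.6]]]'
python3 - <<'E'
from h import *
s=env.get_state();im=env.snapshot('wrist');C=cam('wrist',s);cv2.imwrite('pics/w8.png',im[:,:,::-1])
P=[]
for k,ce,a in blobs(im,60):
    p=plane(C,[ce],18)[0];print(k,ce,a,p.round(1))
    if k=='blue':P.append(p)
c,t=P[:2];m=c+(t-c)*40/96;an=np.arctan2(*(c-t)[1::-1]);print(m,an);go(m[0],m[1],28,an)
E
```

```text
time: 15.42
tcp_pos: [448.3, -302.4, 118.5]
eef_rot: [1.185, 1.222, -1.186]
ft_force: [-0.6, 0.6, 0.8]
gripper_width: 0.498
pink [236.4  66.6] 297 [ 552.1 -285.3   18. ]
pink [148.9 132.5] 1455 [ 502.2 -216.9   18. ]
pink [137.7 240.3] 205 [ 407.9 -199.2   18. ]
yellow [15.1 56.3] 424 [ 557.6 -116.8   18. ]
blue [261.7 152.3] 1115 [ 489.1 -306.2   18. ]
blue [260.4 259.8] 144 [ 392.3 -308.6   18. ]
[ 448.76868166 -307.23679993   18.        ] 0.024446551484477046
shift [90.8  0.1  4.5] turn 0.4 alt -179.6 q6 0.8 q1 -0.74 t 15.475 tcp [ 448.4 -302.6  118.8] xaxis [ 0.002 -0.002 -1.   ]
```

View pics/w8.png

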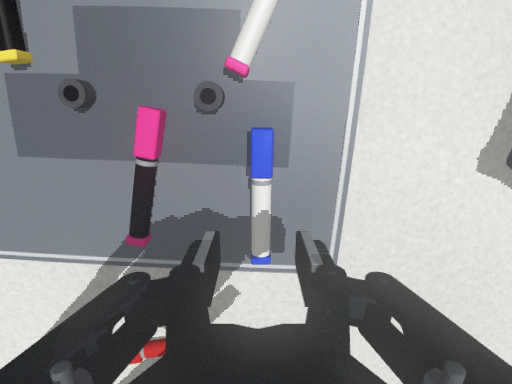

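The wrist view shows blue centred between the fingers, cap (262,152), tail (260,260). The black pen at (145,175) is well clear.

```bash
python3 -m jog '[[[0.5,50,0,3,0],[0.5,91,0,3,0],[0.5,91,0,3,0],[0.5,91,0,3,0],[0.9,91,0,3,0],[0.9,91,0,3,0],[0.9,91,0,3,0],[0.9,91,0,3,0],[0.9,91,0,3,0],[0.9,60,0,3,0],[0.9,10,0,3,0],[0.9,10,0,3,0]]]' 30
python3 -c "
from h import *
go(501.5,132.5,110,0.005)"
```

```text
time: 16.98
tcp_pos: [451.1, -307.9, 113.6]
eef_rot: [1.183, 1.212, -1.184]
ft_force: [0.4, 0.1, 0.2]
gripper_width: 0.184
shift [ 2.000e-01  6.450e+01 -4.386e+02] turn 1.6 alt -178.4 q6 0.8 q1 -0.74 t 16.975 tcp [ 451.1 -307.9  113.6] xaxis [ 0.008 -0.009 -1.   ]
```

```bash
python3 -m jog '[[[0.9,0,7,-50,0],[0.9,0,14,-100,0],[0.9,0,21,-150,0],[0.9,0,28,-200,0],[0.9,0,36,-250,1],[0.9,0,43,-300,1],[0.9,0,50,-350,1.6],[0.9,0,58,-400,1.6],[0.9,0,64,-439,1.6],[0.9,0,64,-439,1.6],[0.9,0,64,-439,1.6],[0.9,0,64,-439,1.6]]]'
python3 - <<'E'
from h import *
go(501.5,132.5,39,0.005)
s=env.get_state();im=env.snapshot('wrist');C=cam('wrist',s);cv2.imwrite('pics/w9.png',im[:,:,::-1])
for k,ce,a in blobs(im,60):
    if k=='blue':print(k,ce,a,plane(C,[ce],16)[0].round(1), plane(C,[ce],95)[0].round(1))
E
```

```text
time: 18.48
tcp_pos: [500.7, 131.7, 109.9]
eef_rot: [1.204, 1.198, -1.206]
ft_force: [0.2, 0.0, -0.7]
gripper_width: 0.183
shift [70.9  0.2 -1.4] turn -0.1 alt 179.9 q6 1.68 q1 0.11 t 18.475 tcp [500.7 131.7 109.9] xaxis [ 0.008 -0.009 -1.   ]
blue [254.  103.9] 2144 [579.  132.1  16. ] [577.1 132.   95. ]
blue [257.8 179.7] 3007 [521.2 129.1  16. ] [540.6 130.1  95. ]
```

```bash
python3 -m jog '[[[0.9,40,0,-2,0],[0.9,60,0,-2,0],[0.9,68,0,-2,0],[0.9,70,0,-2,0],[0.9,71,0,-2,0],[0.9,72,0,-2,0],[0.9,72,0,-2,0]]]'
```

```text
time: 19.4
tcp_pos: [502.3, 133.1, 38.9]
eef_rot: [1.205, 1.197, -1.204]
ft_force: [0.6, -0.3, 3.0]
gripper_width: 0.184
```

```bash
python3 -m jog '[[[0.73,0,0,0,0],[0.73,0,0,0,0],[0.73,0,0,0,0],[0.73,-30,0,0,0],[0.73,-80,0,0,0],[0.6,-80,0,0,0],[0.5,-80,0,0,0]]]'
python3 - <<'E'
from h import *
go(606.7,-306,120,-0.42)
s=env.get_state();im=env.snapshot('wrist');C=cam('wrist',s)
for k,ce,a in blobs(im,60): print(k,ce,a,plane(C,[ce],24)[0].round(1))
E
```

```text
time: 20.27
tcp_pos: [501.3, 133.8, 118.7]
eef_rot: [1.205, 1.197, -1.204]
ft_force: [-0.6, 0.6, -0.7]
gripper_width: 0.503
shift [  3.6 104.2 440.1] turn 24.2 alt -155.8 q6 1.69 q1 0.11 t 20.275 tcp [501.3 133.8 118.7] xaxis [ 0.01  -0.009 -1.   ]
pink [104.9 106.3] 1889 [578.7 246.5  24. ]
yellow [180.2 105.5] 1966 [578.8 189.3  24. ]
yellow [182.5 157.3] 1387 [539.8 190.3  24. ]
blue [256.9 105.3] 1968 [578.8 132.1  24. ]
blue [257.5 154.9] 1251 [541.7 131.5  24. ]
blue [257.6 266.4] 158 [443.1 131.2  24. ]
green [332.8 105.9] 1850 [578.8  75.1  24. ]
green [333.7 155.1] 1286 [541.7  71.7  24. ]
```

Blue is seated: cap (542,132), tail (443,131). Next is pink.

```bash
python3 -m jog '[[[0.5,-4,12,50,3],[0.5,-4,24,100,6],[0.5,-4,36,150,9],[0.5,-4,48,200,12],[0.5,-2,60,250,15],[0.5,0,72,300,18],[0.5,2,84,350,21],[0.5,3,96,400,24],[0.5,3,104,440,24.2],[0.5,3,104,440,24.2],[0.5,3,104,440,24.2],[0.5,3,104,440,24.2]]]'
python3 - <<'E'
from h import *
s=env.get_state();im=env.snapshot('wrist');C=cam('wrist',s);cv2.imwrite('pics/w10.png',im[:,:,::-1])
P=[]
for k,ce,a in blobs(im,60):
    p=plane(C,[ce],18)[0];print(k,ce,a,p.round(1))
    if k=='pink':P.append(p)
c,t=P[:2];m=c+(t-c)*40/96;an=np.arctan2(*(c-t)[1::-1]);print(m,an);go(m[0],m[1],28,an)
E
```

```text
time: 21.82
tcp_pos: [605.4, -304.4, 118.7]
eef_rot: [1.509, 0.971, -1.507]
ft_force: [0.1, 0.7, 0.1]
gripper_width: 0.501
pink [258.5 153.6] 1093 [ 641.7 -323.6   18. ]
pink [259.4 261.2] 165 [ 552.7 -285.    18. ]
pink [216.6 313.4] 342 [ 517.3 -224.1   18. ]
yellow [ 35.2 238.2] 1334 [ 655.  -108.6   18. ]
[ 604.64798804 -307.47613883   18.        ] -0.40898871586824664
shift [91.1 -0.5  2.7] turn -0.5 alt 179.5 q6 1.41 q1 -0.58 t 21.875 tcp [ 605.6 -304.5  119.1] xaxis [ 0.007 -0.008 -1.   ]
```

View pics/w10.png

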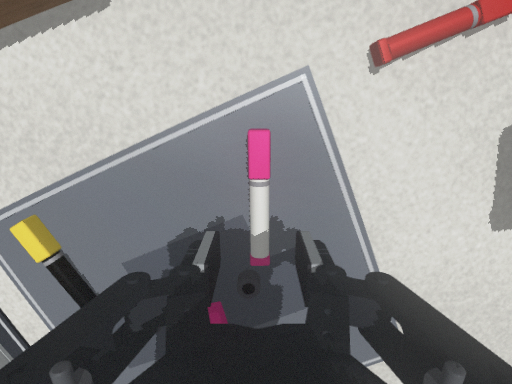

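The pink white-barrelled marker is centred between the fingers, cap (258,154), tail (259,261). The bump at (248,287) lies behind the tail.

```bash
python3 -m jog '[[[0.5,50,0,2,0],[0.5,91,0,2,0],[0.5,91,0,2,0],[0.5,91,0,2,0],[0.9,91,0,2,0],[0.9,91,0,2,0],[0.9,91,0,2,0],[0.9,91,0,2,0],[0.9,91,0,2,0],[0.9,60,0,2,0],[0.9,10,0,2,0],[0.9,10,0,2,0]]]' 30
python3 -c "
from h import *
go(501.5,252.3,110,0.005)"
```

```text
time: 23.38
tcp_pos: [607.8, -308.4, 114.7]
eef_rot: [1.51, 0.961, -1.501]
ft_force: [0.9, -0.7, -0.9]
gripper_width: 0.181
shift [  -4.4 -324.9 -469.2] turn -24.3 alt 155.7 q6 1.41 q1 -0.58 t 23.375 tcp [ 607.8 -308.4  114.7] xaxis [ 0.015 -0.013 -1.   ]
```

```bash
python3 -m jog '[[[0.9,-4,-28,-42,-2],[0.9,-4,-57,-83,-5],[0.9,-4,-86,-125,-7],[0.9,-4,-115,-167,-9],[0.9,-4,-145,-210,-11],[0.9,-4,-175,-253,-13],[0.9,-4,-205,-296,-16],[0.9,-4,-235,-339,-18],[0.9,-4,-265,-382,-20],[0.9,-4,-295,-425,-22],[0.9,-4,-325,-469,-24.3],[0.9,-4,-325,-469,-24.3]]]'
python3 -c "
from h import *
go(501.5,252.3,110,0.005)"
```

```text
time: 24.88
tcp_pos: [499.6, 255.1, 108.4]
eef_rot: [1.198, 1.195, -1.198]
ft_force: [0.5, -1.4, -0.6]
gripper_width: 0.181
shift [-1.5  1.9  2.8] turn 0.3 alt -179.7 q6 1.91 q1 0.34 t 24.875 tcp [499.6 255.1 108.4] xaxis [ 0.013 -0.013 -1.   ]
```

```bash
python3 -m jog '[[[0.9,-1,2,2,0],[0.9,-1,2,2,0],[0.9,-1,2,2,0]]]'
python3 - <<'E'
from h import *
go(501.5,252.3,39,0.005)
s=env.get_state();im=env.snapshot('wrist');C=cam('wrist',s)
for k,ce,a in blobs(im,60):
    if k=='pink':print(k,ce,a,plane(C,[ce],16)[0].round(1), plane(C,[ce],95)[0].round(1))
E
```

```text
time: 25.25
tcp_pos: [502.0, 252.0, 109.3]
eef_rot: [1.199, 1.194, -1.2]
ft_force: [-0.3, 0.8, 0.1]
gripper_width: 0.185
shift [70.3 -1.4 -1.3] turn 0.2 alt -179.8 q6 1.91 q1 0.33 t 25.25 tcp [502.  252.  109.3] xaxis [ 0.013 -0.013 -1.   ]
pink [254.3 106.5] 2092 [578.9 252.2  16. ] [577.2 252.5  95. ]
pink [257.  181.4] 2978 [521.7 249.7  16. ] [541.1 250.9  95. ]
```

```bash
python3 -m jog '[[[0.9,40,-1,-2,0],[0.9,60,-1,-2,0],[0.9,68,-1,-2,0],[0.9,70,-1,-2,0],[0.9,71,-1,-2,0],[0.9,71,-1,-2,0]]]'
```

```text
time: 26.05
tcp_pos: [502.6, 253.4, 39.3]
eef_rot: [1.2, 1.193, -1.198]
ft_force: [-0.0, 0.8, -0.1]
gripper_width: 0.183
```

```bash
python3 -m jog '[[[0.73,0,0,0,0],[0.73,0,0,0,0],[0.73,0,0,0,0],[0.73,-30,0,0,0],[0.73,-80,0,0,0],[0.6,-130,0,0,0],[0.5,-180,0,0,0]]]'
python3 - <<'E'
from h import *
go(360,-100,300,0.005)
E
```

```text
time: 26.92
tcp_pos: [499.7, 255.7, 220.9]
eef_rot: [1.2, 1.193, -1.198]
ft_force: [0.7, 0.3, -0.6]
gripper_width: 0.502
shift [ -76.6 -141.7  355.4] turn 0.2 alt -179.8 q6 1.91 q1 0.34 t 26.925 tcp [499.7 255.7 220.9] xaxis [ 0.015 -0.013 -1.   ]
```

```bash
python3 -m jog '[[[0.5,-40,-16,50,0],[0.5,-60,-32,100,0],[0.5,-60,-48,150,0],[0.5,-60,-64,200,0],[0.5,-60,-80,250,0],[0.5,-60,-96,300,0],[0.5,-60,-112,350,0],[0.5,-60,-128,400,0],[0.5,-60,-144,450,0],[0.5,-60,-160,500,0],[0.5,-60,-176,550,0],[0.5,-60,-192,600,0]]]' && python3 -m jog '[[[0.5,0,-10,50,0],[0.5,0,-20,100,0],[0.5,0,-30,150,0],[0.5,0,-40,200,0],[0.5,0,-40,200,0],[0.5,0,-40,200,0]]]'
python3 - <<'E'
from h import *
a=[]
for n in('top','side'):
    im=env.snapshot(n);cv2.imwrite(f"pics/{n}2.png",im[:,:,::-1]); a.append(im)
    for k,ce,ar in blobs(im,3):
        if ar<400: print(n,k,ce,ar,'z14',plane(cam(n),[ce],14)[0].round(0),'z24',plane(cam(n),[ce],24)[0].round(0))
c=[cv2.resize(a[1][130:290,100:340],None,fx=2.2,fy=2.2,interpolation=2),cv2.resize(a[0][110:230,90:360],None,fx=2,fy=2,interpolation=2)]
w=max(x.shape[1] for x in c);cv2.imwrite('pics/c2.png',np.vstack([cv2.copyMakeBorder(x,0,0,0,w-x.shape[1],0) for x in c])[:,:,::-1])
E
```

```text
time: 28.42
tcp_pos: [311.3, -346.8, 286.0]
eef_rot: [1.2, 1.192, -1.198]
ft_force: [0.5, 0.2, 0.1]
gripper_width: 0.502
time: 29.18
tcp_pos: [272.9, -546.6, 287.5]
eef_rot: [1.202, 1.193, -1.198]
ft_force: [0.0, 0.3, -0.3]
gripper_width: 0.502
top pink [130.9 151.7] 141 z14 [580. 254.  14.] z24 [577. 251.  24.]
top pink [129.  163.5] 102 z14 [545. 258.  14.] z24 [543. 255.  24.]
top pink [294.3 179.8] 97 z14 [ 503. -212.   14.] z24 [ 501. -211.   24.]
top pink [127.5 197.9] 24 z14 [446. 257.  14.] z24 [445. 254.  24.]
top pink [288.  212.6] 22 z14 [ 409. -194.   14.] z24 [ 408. -193.   24.]
top yellow [255.  127.6] 89 z14 [656. -99.  14.] z24 [653. -99.  24.]
top yellow [152.  151.7] 142 z14 [581. 194.  14.] z24 [578. 192.  24.]
top yellow [151.  164.3] 95 z14 [544. 195.  14.] z24 [541. 193.  24.]
top yellow [257.6 159.9] 23 z14 [ 560. -107.   14.] z24 [ 558. -107.   24.]
top yellow [402.7 177. ] 3 z14 [ 515. -523.   14.] z24 [ 512. -520.   24.]
top yellow [406.2 179.3] 16 z14 [ 508. -533.   14.] z24 [ 506. -529.   24.]
top yellow [415.3 181.9] 35 z14 [ 501. -559.   14.] z24 [ 499. 
[... 657 characters left out ...]
pink [158.7 248.3] 185 z14 [567. 249.  14.] z24 [557. 257.  24.]
side pink [189.9 262.3] 36 z14 [453. 244.  14.] z24 [444. 252.  24.]
side yellow [212.6 189.1] 64 z14 [654. -99.  14.] z24 [643. -86.  24.]
side yellow [235.  195.3] 26 z14 [ 560. -109.   14.] z24 [550. -96.  24.]
side yellow [174.2 237.4] 180 z14 [566. 188.  14.] z24 [556. 197.  24.]
side yellow [204.9 250.3] 31 z14 [452. 183.  14.] z24 [443. 192.  24.]
side blue [187.8 227.4] 153 z14 [567. 128.  14.] z24 [557. 138.  24.]
side blue [217.7 238.9] 24 z14 [455. 122.  14.] z24 [446. 131.  24.]
side green [200.4 218.1] 127 z14 [568.  68.  14.] z24 [558.  78.  24.]
side green [230.1 227.8] 8 z14 [458.  57.  14.] z24 [449.  68.  24.]
```

View pics/c2.png

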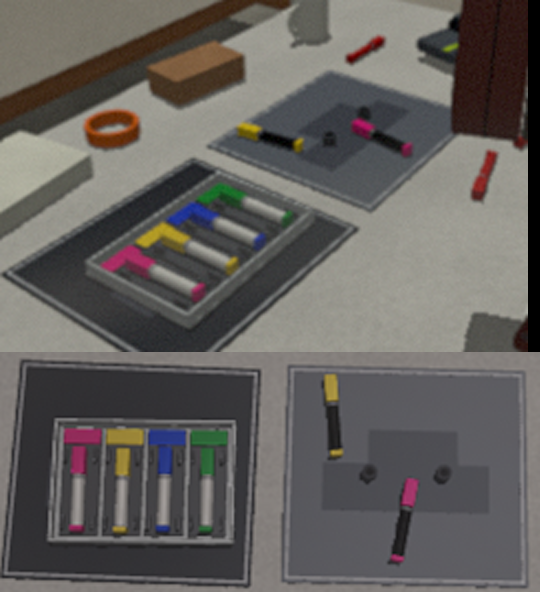

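The final view shows all four white markers flat in their own lanes. The black pens have the same pixel positions as at the start.

```bash
python3 -c "
from station import env
print(env.finish_job())"
```

```text
the job is handed in; nothing more can be done
None
```

I put the four white-barrelled markers in the lanes matching their caps, moved the arm clear and handed the job in at about 29 s. `finish_job` gives no verdict, so what follows is my own checks.

- **Markers:** The last top and side pictures show all four lying flat and parallel to their lanes. Their centres are within about 3 mm of the lane middles I measured, both along and across.
- **Black pens:** Their cap and tail positions in those pictures match the first ones to within 0.1 px in the top view and 0.4 px in the side view. I never touched them or the red pens.
- **Disagreement on height:** Estimates of the lane floor height differed by a few mm: about 10 mm from the wrist camera, and about 13 mm from the other two cameras and from contact. It had no visible effect, since two of the markers (yellow and green) were set down against light contact of up to about 12 N, well below the limits.

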